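# Set the burner's air slide in its notch and light it

### The job

Light the burner: with closed fingertips or the outside of a finger, push the black air slide along its rail until it drops into the notch between the yellow blocks, without forcing it out past the far side, and leave it there. Then press the red igniter button fully down and let it come up again. Only push and press: do not pinch the slide's handle or lift anything, and do not disturb the things standing around.

Things in the scene. Friction and masses are not known exactly. Their poses are not given: they have to be found in the camera images.
- console: Fixed grey burner console, 180 mm deep (its x from -60 to +120 mm), 360 mm long (its y), deck 50 mm above the table. The rail runs along its y axis at its x = 0. Two guide bars and rail end blocks stand up to 66 mm above the table; a round gauge on the rear deck (x = 92 mm, y = 0) up to 73 mm. Origin: under the rail's middle, at table height; z up.
- slide (a joint): Air slide on the rail: m along the console's y from the rail's middle, from -0.15 to +0.15 (hard stops). It starts between the two notches. It takes about 1 to 2 N to move on the plain rail (1 N friction, 6 N s/m damping) and stays where it is left.
- slide_top (a point): Centre of the top of the slide's black handle, 112 mm above the table. The handle is an upright block 50 mm across the rail (console x) and 28 mm along it: push faces 14 mm to either side of this point, 78 to 112 mm above the table. Under it a steel shoe 50 x 36 mm, 68 to 78 mm above the table, 4 mm longer than the handle at each side, with a white index line. Axes as the console's.
- pad_left: The half of the black handle that faces the console's +y: plate 50 x 9 x 34 mm, its push face 4.5 mm to +y of its origin. Origin: centre of its underside, 78 mm above the table. Push here to move the slide to -y. Touching both halves at once counts as pinching.
- pad_right: The half of the black handle that faces the console's -y: as pad_left, its push face 4.5 mm to -y of its origin. Push here to move the slide to +y.
- clip_yellow_mid (a point): Middle of the yellow notch, the wanted one, on the rail's centre line, 66 mm above the table; axes as the console's. On either half of the rail, 70 to 120 mm from its middle. Two yellow blocks (20 x 44 x 16 mm, tops 66 mm above the table, a black line at the middle), one on each side of the rail. The slide is in the notch when slide_top is over this point (0 offset along the rail).
- clip_yellow: The yellow notch's part, its origin 16 mm below that middle. A sprung ball under the slide meets its first crosspin about 20 mm before the middle: resistance jumps to about 6 N, then falls to about 1 N at the crest, 10 mm before. From about 7 mm before, the ball pulls the slide ahead of the hand into the notch, where it stays. About 6 N more would force it out over the second crest, 10 mm beyond.
- clip_blue_mid (a point): Middle of the blue notch, the same with blue blocks, on the other half of the rail: not wanted.
- igniter (a joint): Red igniter button: m pressed down, 0 up to 0.006 fully down; a spring that needs 5 N at full depth and returns it.
- igniter_top (a point): Centre of the red button's top (32 mm across), on a grey box 80 x 80 x 40 mm that is fixed on the table; press straight down. Unpressed it is 62 mm above the table, its round black collar 52 mm.
- mug: White mug, 76 mm wide, 85 mm tall, bystander. Origin: centre of underside.
- spice_jar: Amber jar, 40 mm wide, 65 mm tall, standing on the console's rear deck, bystander. Origin: centre of underside.
- can: Can with green label, 74 mm wide, 105 mm tall, bystander. Origin: centre of underside.
- bowl: Steel bowl, 130 mm wide, 55 mm tall, bystander. Origin: centre of underside.
- spoon: Serving spoon lying flat, 260 mm long, along its own x axis, bystander. Origin: near its middle, underside.
- wrench: Spanner lying flat, 200 mm long, along its own x axis, bystander. Origin: near its middle, underside.
- matchbox: Cardboard matchbox 60 x 40 x 18 mm, lying flat on the console's rear deck, bystander. Origin: centre of underside.
Things that resemble listed ones, but are neither listed nor needed, are in the scene too. What is shaped like the part that bears igniter but blue is not meant.

How it is judged (in metres and radians):
On the way, in this order (a step that is already met when the one before it is completed fails the run):
1. the slide sits in the yellow notch (y of slide_top in the frame of clip_yellow_mid between -0.003 and 0.003 m and velocity of joint slide between -0.01 and 0.01 m/s), for 0.3 s.
2. the igniter button is pressed fully down (value of joint igniter above 0.0045 m), for 0.05 s.
At the end, for the whole second after the job is handed in: The air slide rests within 3 mm of the middle of the yellow notch, the igniter button has come back up (pressed less than 1.5 mm), and no bystander has moved more than 20 mm (y of slide_top in the frame of clip_yellow_mid between -0.003 and 0.003 m and velocity of joint slide between -0.005 and 0.005 m/s and value of joint igniter below 0.0015 m and distance of each of mug, spice_jar, can, bowl, spoon, wrench, matchbox from where it was at the start of the episode below 0.02 m); the robot touches nothing.
It fails at once if the slide was forced out past the far side of the yellow notch ((y of clip_yellow_mid in the frame of console above 0 m and y of slide_top in the frame of clip_yellow_mid above 0.013 m) or (y of clip_yellow_mid in the frame of console below 0 m and y of slide_top in the frame of clip_yellow_mid below -0.013 m)).
It fails at once if the igniter was pressed while the slide was not in the yellow notch (value of joint igniter above 0.003 m and not (y of slide_top in the frame of clip_yellow_mid between -0.004 and 0.004 m)).
It fails at once if the slide's handle was pinched (contact force between the fingers and pad_left above 1.5 N and contact force between the fingers and pad_right above 1.5 N).
It fails at once if a bystander was moved or lifted (more than 20 mm) (distance of any of mug, spice_jar, can, bowl, spoon, wrench, matchbox from where it was at the start of the episode above 0.02 m).
It also fails if it takes over 64 s, if anything falls off the work surface, if the arm or the gripper's body presses on something with over 40 N, if the wrist force passes 120 N, or if a joint passes its speed limit or range.

### The arm

A 6-joint arm with a two-finger parallel gripper is mounted at the origin on the work surface. World frame = base frame: x ahead of the robot, y to its left, z up, the work surface at z = 0. Lengths are in m, angles in degrees, forces in N, time in s.
With the tool pointing down it reaches from about 0.375 to 0.9 m from the base axis. Payload 3.1 kg.
Tool frame: the origin (TCP) lies at the very end of the fingers, on their centre line; the grasp point (between the pads) lies 19 mm behind it; z points along the fingers, y is the direction in which the jaws open and shut (so a half turn about z gives the same grasp; the last joint's range is limited). The gripper opens to 87 mm and grips with 3 to 60 N. Pads are 19 mm wide; open, the fingers measure 117 mm over their backs; the gripper's body (75 mm by 190 mm) begins 51 mm behind the grasp point.
Start: joints at [52.97, 30.224, 82.088, -0, 67.689, -10.227], TCP at [0.282, 0.558, 0.223] pointing down, gripper open.
Joint ranges: [-176.69, 176.69], [-43.24, 126.21], [12.49, 139.97], [-82, 262], [0, 151.66], [-163.58, 163.58]. Speed limits (degrees/s): [159.86, 159.86, 180, 180, 180, 180].

### API

Orientations are given as a 3x3 rotation matrix whose columns are the frame's x, y, z axes.
In Python, from rig import read_state, capture, hand_in gives the robot as it stands. The module is installed in compiled form; this text tells all that it offers.
- The arm moves only by the tool move_arm, never from a script. Its arguments are lists of equal length, an entry for each row: "linear": the shift along the tool's x, y, z in cm, a list of three; "angular": the turn, a rotation vector about the tool's x, y, z in rad, a list of three; "fingers": the gripper command: -1 is fully open, 1 is shut, values between are in proportion. In form: {"linear": [[tx, ty, tz], ...], "angular": [[wx, wy, wz], ...], "fingers": [fingers, ...]}. A call has 1 to 12 rows; each row is the pose to reach, as a shift and turn from the pose measured when the call began, along the tool's axes at that moment; what a row does not reach only later rows make up. A row lasts 1/12 s, in which the tool goes at most 41.7 mm and 7.16 degrees, less where a joint would pass 70% of its speed; a pose out of reach is approached as far as the arm can. A call with a gripper value outside its range is refused whole. The fingers move at their own pace and stop on an object; the grip force is fixed at half the most. Time passes only in rows, so rows that repeat a pose let the fingers close. It gives the time, the measured TCP pose, the force and the opening at its end, in the units of the state.
- read_state(): the state, without advancing time (a new reading comes with each control period).
- capture(name): name is "scene" or "top"; returns a dict with "color" (420x560x3 uint8, red, green, blue), "fx", "fy", "cx", "cy" (pixels), "view" (4x4, takes a point from world to camera coordinates). Camera axes: x right, y down, z forward; pixel columns grow to the right and rows downward; lengths in m; the calibration is good to about 2 mm. A picture is of the moment at which its call begins. There is no depth.
- hand_in(): hands the job in, once; it reports no verdict.
The state is a dict: "time_s": time; "joint_positions": joint angles; "qvel": joint speeds; "tau": joint torques, N m; "position": TCP position; "tcp_rot": TCP orientation; "force": force on the tool from outside, world axes, zero at the start; "moment": the same for the moment, N m; "opening": opening from 0.0 (shut) to 1.0 (fully open).
Only numpy, scipy, OpenCV 4.12 (cv2) and the standard library are available. Lean on these libraries where they do the work, as an engineer would, in place of code of your own. Each camera call takes 0.05 s, during which the arm holds its last target. There are 200 camera calls.

## Working session

There is one attempt and no reset: what is moved stays moved. The work goes in short steps, Python scripts to look and compute and a tool call to move; the robot and the scene stay as the last step left them, time stands still between calls to the robot, and variables do not carry over. Pictures are saved under pics/ and viewed, about 8 in all and at most 12, crops included, and the job is handed in when it is done.

Besides the shell and the picture viewer there is one more tool, called after "Emit:" in YAML: its name, and indented under it one key for each argument. move_arm: Moves the arm, as the interface text tells. Its arguments: {"type":"object","properties":{"linear":{"type":"array"},"angular":{"type":"array"},"fingers":{"type":"array"}},"required":["linear","angular","fingers"]}

```bash
mkdir -p pics; cat > h.py <<'E'
import numpy as np, cv2
from rig import read_state, capture, hand_in
def grab(n,f):
    c=capture(n); cv2.imwrite(f,c["color"][:,:,::-1]); return c
def ray(c,u,v,z):
    V=np.array(c["view"]);R=V[:3,:3];t=V[:3,3]
    o=-R.T@t; d=R.T@np.array([(u-c["cx"])/c["fx"],(v-c["cy"])/c["fy"],1])
    return o+d*(z-o[2])/d[2]
def proj(c,p):
    q=np.array(c["view"])@np.r_[p,1]; return c["fx"]*q[0]/q[2]+c["cx"],c["fy"]*q[1]/q[2]+c["cy"]
E
python3 - <<'E'
from h import *
import pickle
for n in("scene","top"):
    c=grab(n,f"pics/{n}0.png"); pickle.dump(c,open(n+".pkl","wb"))
    V=np.array(c["view"]);print(n,-V[:3,:3].T@V[:3,3],V[:3,:3].round(2).tolist(),c["fx"])
s=read_state();print(s["tcp_rot"],s["force"],s["time_s"])
a=cv2.imread("pics/top0.png")
E
```

```text
scene [ 0.87321643 -0.49413688  1.01758338] [[0.8, 0.6, -0.0], [0.5, -0.67, -0.55], [-0.33, 0.44, -0.83]] 395.2943733416145
top [0.27896135 0.00530101 1.35034984] [[-0.01, -1.0, 0.02], [-0.99, 0.01, -0.17], [0.17, -0.02, -0.99]] 379.6279371473368
[[-8.92564865e-01  4.50917469e-01 -1.18248925e-03]
 [ 4.50918891e-01  8.92563522e-01 -1.58526154e-03]
 [ 3.40624644e-04 -1.94815549e-03 -9.99998044e-01]] [ 0.23055368 -0.2569981  -0.00502001] 0.1
```

View pics/top0.png

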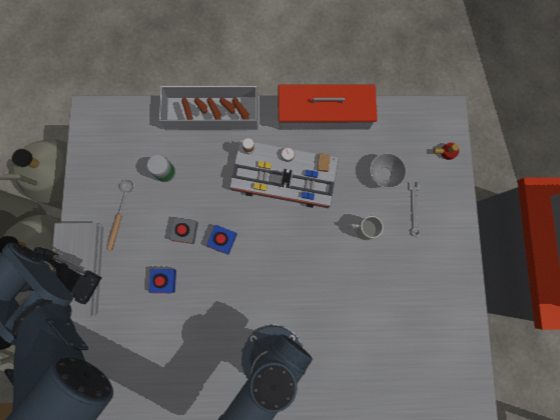

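View pics/scene0.png

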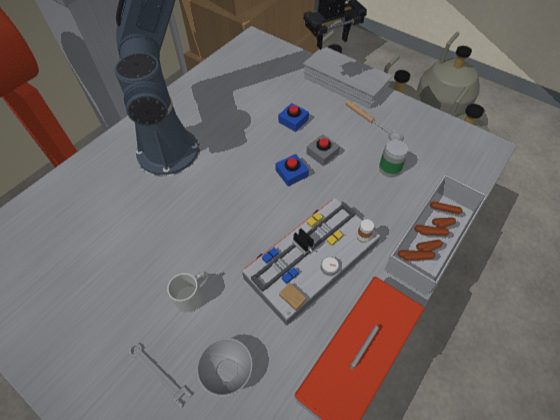

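Top view: the grey-box button is at (182,230), and the blue-box decoys are at (221,239) and (162,281). The yellow blocks are at (264,165) and (259,186), the blue blocks at (311,173) and (307,196), and the black handle at about (287,178). The igniter is the grey box. I'll measure these and check them in a crop.

```bash
python3 - <<'E'
from h import *
import pickle
T=pickle.load(open("top.pkl","rb"));S=pickle.load(open("scene.pkl","rb"))
def blobs(c,lo,hi,box):
    h=cv2.cvtColor(c["color"],cv2.COLOR_RGB2HSV);m=cv2.inRange(h,lo,hi)
    x0,y0,x1,y1=box;k=np.zeros_like(m);k[y0:y1,x0:x1]=m[y0:y1,x0:x1]
    n,_,st,ce=cv2.connectedComponentsWithStats(k)
    return [(ce[i].round(1),st[i,4]) for i in range(1,n) if st[i,4]>12]
bx={"T":(165,140,345,260),"S":(235,120,390,320)}
for nm,c in(("T",T),("S",S)):
    for col,lo,hi,z in(("yel",(20,120,100),(35,255,255),.064),("blue",(105,120,60),(125,255,255),.064),("red",(0,150,80),(8,255,255),.060),("black",(0,0,0),(180,255,38),.1)):
        for ce,a in blobs(c,lo,hi,bx[nm]): print(nm,col,ce,a,ray(c,*ce,z)[:2].round(4))
a=T["color"][135:215,165:345,::-1];b=S["color"][195:325,235:390,::-1]
a=cv2.resize(a,None,fx=4.4,fy=4.4,interpolation=2)[:, :790];b=cv2.resize(b,None,fx=1.9,fy=1.9,interpolation=2)
o=np.zeros((600,800,3),np.uint8);o[:a.shape[0],:a.shape[1]]=a;o[352:352+b.shape[0],:b.shape[1]]=b[:248]
cv2.imwrite("pics/crop1.png",o)
E
```

```text
T yel [264.1 164.4] 69 [0.6573 0.0239]
T yel [259.7 186.1] 68 [0.5794 0.0394]
T blue [311.2 173. ] 69 [ 0.6255 -0.1408]
T blue [307.5 195. ] 69 [ 0.547 -0.126]
T blue [221.6 239.1] 397 [0.3964 0.1685]
T red [181.3 229.2] 73 [0.4315 0.3062]
T red [220.3 238.2] 73 [0.3998 0.1735]
T black [285.9 177.7] 73 [ 0.5998 -0.0503]
T black [309.5 205.1] 13 [ 0.5049 -0.1283]
T black [185.6 231.4] 20 [0.4194 0.2825]
S yel [314.1 219.4] 114 [0.5805 0.0363]
S yel [334.2 237.3] 117 [0.6582 0.0214]
S blue [292.9 123.4] 190 [0.3057 0.3099]
S blue [291.7 170.9] 509 [0.4245 0.1411]
S blue [270.  254.9] 130 [ 0.5494 -0.128 ]
S blue [289.8 274.8] 144 [ 0.6265 -0.1427]
S red [323.3 142.3] 68 [0.4343 0.3028]
S red [291.5 162.8] 69 [0.4027 0.1698]
S red [372.7 302.5] 1235 [ 0.8374 -0.0769]
S black [323.2 146.5] 42 [0.4622 0.2546]
S black [292.1 167.2] 44 [0.4339 0.1293]
S black [303.2 239.7] 231 [ 0.6044 -0.0536]
```

View pics/crop1.png

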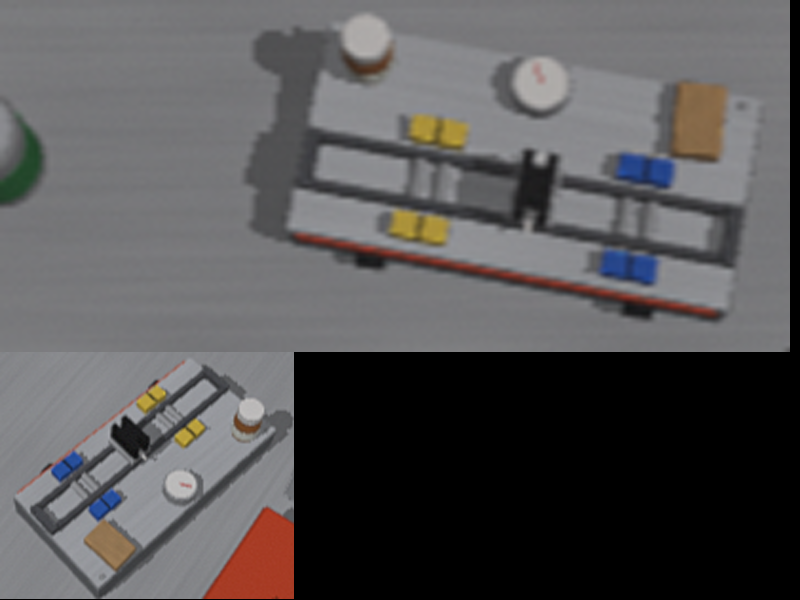

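The crop confirms it: the handle is between the blue and yellow notches, and yellow is toward the console's +y. Yellow middle is about (0.619,0.030), the handle about (0.602,-0.052), and the rail direction about (0.19,0.982). I'll go above the handle's -y side with the fingers shut.

Emit:
move_arm:
  linear:
    - [-57.4,-44.7,2]
    - [-57.4,-44.7,2]
    - [-57.4,-44.7,2]
    - [-57.4,-44.7,2]
    - [-57.4,-44.7,2]
    - [-57.4,-44.7,2]
    - [-57.4,-44.7,2]
    - [-57.4,-44.7,2]
    - [-57.4,-44.7,2]
    - [-57.4,-44.7,2]
    - [-57.4,-44.7,2]
    - [-57.4,-44.7,2]
  angular:
    - [0,0,-0.276]
    - [0,0,-0.276]
    - [0,0,-0.276]
    - [0,0,-0.276]
    - [0,0,-0.276]
    - [0,0,-0.276]
    - [0,0,-0.276]
    - [0,0,-0.276]
    - [0,0,-0.276]
    - [0,0,-0.276]
    - [0,0,-0.276]
    - [0,0,-0.276]
  fingers: [1,1,1,1,1,1,1,1,1,1,1,1]

```text
time_s: 1.1
position: [0.4941, 0.1062, 0.2085]
tcp_rot: [[-0.982, 0.191, -0.002], [0.191, 0.982, -0.001], [0.001, -0.002, -1.0]]
force: [0.5, 0.2, -0.1]
opening: 0.172
```

```bash
cat > d.py <<'E'
from h import *
import sys
s=read_state();R=np.array(s["tcp_rot"]);p=np.array(s["position"])
d=np.array([.19,.982,0]);d/=np.linalg.norm(d)
a=list(map(float,sys.argv[1:4]))
G=np.c_[np.cross(d,[0,0,-1]),d,[0,0,-1]]
from scipy.spatial.transform import Rotation as Q
print(s["time_s"],p.round(4),"F",np.round(s["force"],2),"open",s["opening"])
print("shift cm",(R.T@(np.array(a)-p)*100).round(2),"turn",Q.from_matrix(R.T@G).as_rotvec().round(3),"along rel yellow mm",((p-[.619,.030,0])@d*1000).round(1))
E
python3 d.py .593 -.1 .2
```

```text
1.1 [0.4941 0.1062 0.2085] F [ 0.46  0.16 -0.09] open 0.1724413161655922
shift cm [-13.65 -18.35   0.86] turn [-0.002 -0.001 -0.001] along rel yellow mm 51.0
```

Emit:
move_arm:
  linear:
    - [-13.65,-18.35,1]
    - [-13.65,-18.35,1]
    - [-13.65,-18.35,1]
    - [-13.65,-18.35,1]
    - [-13.65,-18.35,1]
    - [-13.65,-18.35,1]
    - [-13.65,-18.35,7]
    - [-13.65,-18.35,7]
    - [-13.65,-18.35,7]
    - [-13.65,-18.35,7]
  angular:
    - [0,0,0]
    - [0,0,0]
    - [0,0,0]
    - [0,0,0]
    - [0,0,0]
    - [0,0,0]
    - [0,0,0]
    - [0,0,0]
    - [0,0,0]
    - [0,0,0]
  fingers: [1,1,1,1,1,1,1,1,1,1]

```text
time_s: 1.93
position: [0.5918, -0.0999, 0.1374]
tcp_rot: [[-0.982, 0.191, -0.005], [0.191, 0.982, -0.0], [0.005, -0.001, -1.0]]
force: [-0.7, 0.0, -0.0]
opening: 0.007
```

```bash
python3 d.py .593 -.1 .09; python3 - <<'E'
from h import *
a=grab("scene","pics/s1.png")["color"];b=grab("top","pics/t1.png")["color"]
f=lambda i,y,x:cv2.resize(i[y:y+150,x:x+200,::-1],(400,300),interpolation=2)
cv2.imwrite("pics/c2.png",np.hstack([cv2.resize(a[160:310,200:400,::-1],(400,300),interpolation=2),f(b,110,190)]))
E
```

```text
1.9333 [ 0.5918 -0.0999  0.1374] F [-0.71  0.02 -0.03] open 0.007042667733941786
shift cm [-0.14  0.01  4.74] turn [-0.001 -0.005 -0.001] along rel yellow mm -132.7
```

View pics/c2.png

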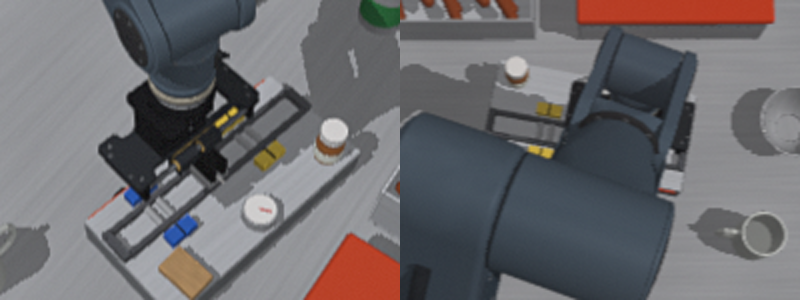

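The scene half shows the closed fingers just on the -y (blue) side of the handle, with clear rail below. Going down to z of about 0.090.

Emit:
move_arm:
  linear:
    - [-0.1,0,1.5]
    - [-0.1,0,3]
    - [-0.1,0,4.7]
    - [-0.1,0,4.7]
    - [-0.1,0,4.7]
  angular:
    - [0,-0.005,0]
    - [0,-0.005,0]
    - [0,-0.005,0]
    - [0,-0.005,0]
    - [0,-0.005,0]
  fingers: [1,1,1,1,1]

```text
time_s: 2.45
position: [0.5952, -0.1001, 0.0938]
tcp_rot: [[-0.982, 0.189, 0.006], [0.189, 0.982, -0.003], [-0.007, -0.002, -1.0]]
force: [0.8, 0.1, 0.9]
opening: 0.007
```

Emit:
move_arm:
  linear:
    - [0,0.3,0]
    - [0,0.6,0]
    - [0,0.9,0]
    - [0,1.2,0]
    - [0,1.5,0]
    - [0,1.8,0]
    - [0,2.1,0]
    - [0,2.4,0]
    - [0,2.7,0]
    - [0,3,0]
  angular:
    - [0,0,0]
    - [0,0,0]
    - [0,0,0]
    - [0,0,0]
    - [0,0,0]
    - [0,0,0]
    - [0,0,0]
    - [0,0,0]
    - [0,0,0]
    - [0,0,0]
  fingers: [1,1,1,1,1,1,1,1,1,1]

```text
time_s: 3.28
position: [0.6009, -0.0706, 0.0936]
tcp_rot: [[-0.982, 0.189, 0.006], [0.189, 0.982, -0.004], [-0.006, -0.003, -1.0]]
force: [-0.6, -0.6, 0.1]
opening: 0.008
```

```bash
python3 d.py .602 -.05 .09
```

```text
3.2833 [ 0.6009 -0.0706  0.0936] F [-0.62 -0.58  0.1 ] open 0.007828952957292612
shift cm [0.28 2.05 0.36] turn [-0.003  0.006  0.001] along rel yellow mm -102.2
```

Emit:
move_arm:
  linear:
    - [0,0.3,0]
    - [0,0.6,0]
    - [0,0.9,0]
    - [0,1.2,0]
    - [0,1.5,0]
    - [0,1.8,0]
    - [0,2.1,0]
    - [0,2.4,0]
    - [0,2.7,0]
    - [0,3,0]
  angular:
    - [0,0,0]
    - [0,0,0]
    - [0,0,0]
    - [0,0,0]
    - [0,0,0]
    - [0,0,0]
    - [0,0,0]
    - [0,0,0]
    - [0,0,0]
    - [0,0,0]
  fingers: [1,1,1,1,1,1,1,1,1,1]

```text
time_s: 4.12
position: [0.6067, -0.0409, 0.0936]
tcp_rot: [[-0.982, 0.189, 0.006], [0.189, 0.982, -0.004], [-0.007, -0.003, -1.0]]
force: [-0.8, -1.1, 0.9]
opening: 0.007
```

```bash
python3 d.py .602 -.05 .09; python3 - <<'E'
from h import *
c=grab("scene","pics/s2.png");a=c["color"]
cv2.imwrite("pics/c3.png",cv2.resize(a[190:280,250:370,::-1],(800,600),interpolation=2))
for k in(-100,-80,-60,-40,-20,0):
    p=np.array([.619,.03,.112])+np.array([.19,.982,0])*k/1000+np.array([.982,-.19,0])*.025
    u,v=proj(c,p);print(k,np.round([(u-250)*6.667,(v-190)*6.667]))
E
```

```text
4.1167 [ 0.6067 -0.0409  0.0936] F [-0.81 -1.12  0.9 ] open 0.0068719804852881775
shift cm [ 0.29 -0.98  0.36] turn [-0.003  0.007  0.001] along rel yellow mm -71.9
-100 [369. 378.]
-80 [406. 348.]
-60 [442. 318.]
-40 [478. 288.]
-20 [514. 259.]
0 [548. 231.]
```

View pics/c3.png

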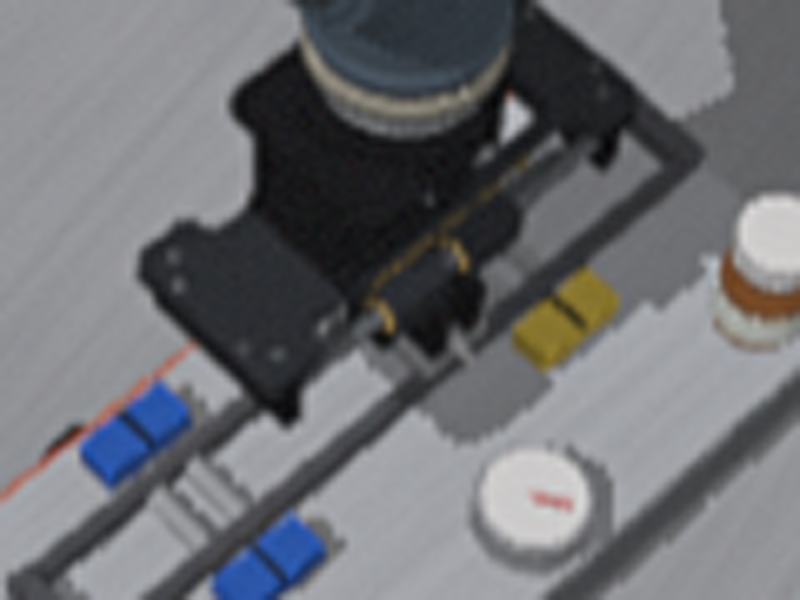

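```bash
cat > idx.py <<'E'
from h import *
d=np.array([.19,.982,0]);x=np.array([.982,-.19,0])
def show(f):
    c=grab("scene",f+"_full.png");a=c["color"]
    cv2.imwrite(f+".png",cv2.resize(a[195:255,290:370,::-1],(800,600),interpolation=2));return c
def along(c,u,v):
    for z in(.068,.073,.078):
        q=ray(c,u,v,z)-[.619,.03,z];print(z,"along",(q@d*1000).round(1),"cross",(q@x*1000).round(1))
E
python3 - <<'E'
from idx import *
import pickle
S=pickle.load(open("scene.pkl","rb"))
along(S,250+462/6.667,190+345/6.667)
a=cv2.imread("pics/s2.png");b=S["color"][:,:,::-1]
f=lambda i:cv2.resize(i[215:255,285:345],(396,264),interpolation=2)
cv2.imwrite("pics/c4.png",np.hstack([f(b),f(a)]))
E
```

```text
0.068 along -43.3 cross 23.7
0.073 along -45.5 cross 25.4
0.078 along -47.8 cross 27.1
```

View pics/c4.png

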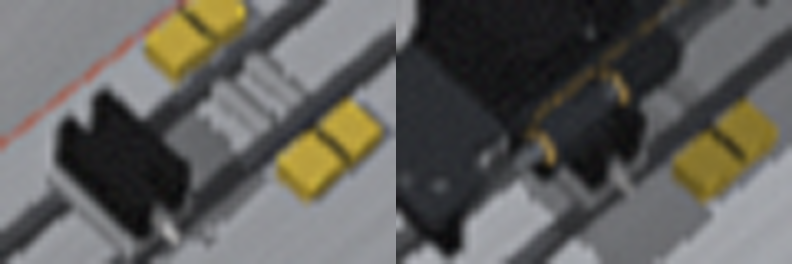

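The slide is moving, and the index line puts it about 46 mm short of yellow with the hand 25–26 mm behind. I'll push on to just before the first crosspin.

Emit:
move_arm:
  linear:
    - [0,0.3,0]
    - [0,0.6,0]
    - [0,0.9,0]
    - [0,1.2,0]
    - [0,1.5,0]
    - [0,1.8,0]
    - [0,2.1,0]
    - [0,2.2,0]
  angular:
    - [0,0,0]
    - [0,0,0]
    - [0,0,0]
    - [0,0,0]
    - [0,0,0]
    - [0,0,0]
    - [0,0,0]
    - [0,0,0]
  fingers: [1,1,1,1,1,1,1,1]

```text
time_s: 4.83
position: [0.6111, -0.0181, 0.0936]
tcp_rot: [[-0.982, 0.189, 0.006], [0.189, 0.982, -0.003], [-0.007, -0.002, -1.0]]
force: [-0.8, -0.5, 0.1]
opening: 0.004
```

Emit:
move_arm:
  linear:
    - [0,0.1,0]
    - [0,0.2,0]
    - [0,0.3,0]
  angular:
    - [0,0,0]
    - [0,0,0]
    - [0,0,0]
  fingers: [1,1,1]

```text
time_s: 5.08
position: [0.6117, -0.0151, 0.0936]
tcp_rot: [[-0.982, 0.189, 0.006], [0.189, 0.982, -0.003], [-0.007, -0.002, -1.0]]
force: [-0.2, -1.8, 0.5]
opening: 0.007
```

Emit:
move_arm:
  linear:
    - [0,0.1,0]
    - [0,0.2,0]
    - [0,0.3,0]
  angular:
    - [0,0,0]
    - [0,0,0]
    - [0,0,0]
  fingers: [1,1,1]

```text
time_s: 5.33
position: [0.6123, -0.0122, 0.0936]
tcp_rot: [[-0.982, 0.189, 0.006], [0.189, 0.982, -0.003], [-0.007, -0.002, -1.0]]
force: [0.2, -1.1, 1.1]
opening: 0.005
```

Emit:
move_arm:
  linear:
    - [0,0.1,0]
    - [0,0.2,0]
    - [0,0.3,0]
  angular:
    - [0,0,0]
    - [0,0,0]
    - [0,0,0]
  fingers: [1,1,1]

```text
time_s: 5.58
position: [0.6127, -0.0103, 0.0937]
tcp_rot: [[-0.982, 0.188, 0.006], [0.188, 0.982, -0.006], [-0.007, -0.004, -1.0]]
force: [-1.4, -6.6, 1.0]
opening: 0.0
```

```bash
python3 d.py .602 -.05 .09; python3 -c "
from idx import *
show('pics/c5')"
```

```text
5.5833 [ 0.6127 -0.0103  0.0937] F [-1.39 -6.63  0.97] open 0.0002849139263365369
shift cm [ 0.3  -4.1   0.38] turn [-0.004  0.007  0.002] along rel yellow mm -40.8
```

View pics/c5.png

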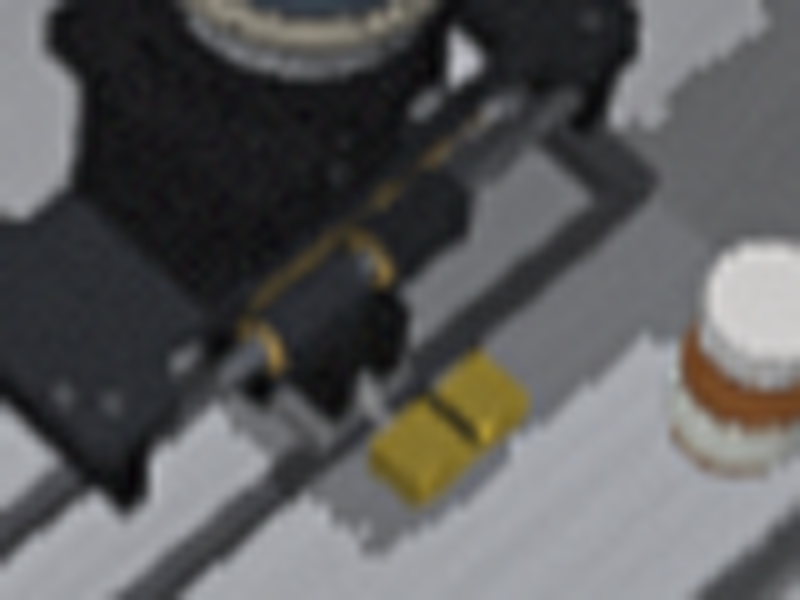

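Force jumped to 6.6 N at hand -41, so the slide is meeting the first crosspin (about 20 mm before). The index line at (375,395) in the crop is about level with the near end of the yellow block. Continuing in small steps.

Emit:
move_arm:
  linear:
    - [0,0.2,0]
    - [0,0.3,0]
    - [0,0.4,0]
    - [0,0.5,0]
  angular:
    - [0,0,0]
    - [0,0,0]
    - [0,0,0]
    - [0,0,0]
  fingers: [1,1,1,1]

```text
time_s: 5.97
position: [0.6135, -0.0057, 0.0936]
tcp_rot: [[-0.982, 0.188, 0.006], [0.188, 0.982, -0.006], [-0.007, -0.005, -1.0]]
force: [-0.0, -3.6, 1.3]
opening: 0.006
```

Emit:
move_arm:
  linear:
    - [0,0.1,0]
    - [0,0.2,0]
    - [0,0.3,0]
  angular:
    - [0,0,0]
    - [0,0,0]
    - [0,0,0]
  fingers: [1,1,1]

```text
time_s: 6.22
position: [0.6142, -0.0023, 0.0936]
tcp_rot: [[-0.982, 0.188, 0.006], [0.188, 0.982, -0.005], [-0.007, -0.004, -1.0]]
force: [-0.2, -1.6, 0.6]
opening: 0.006
```

```bash
python3 d.py .602 -.05 .09; python3 -c "
from idx import *
c=show('pics/c6');along(c,327.5,234.5)"
```

```text
6.2167 [ 0.6142 -0.0023  0.0936] F [-0.21 -1.59  0.63] open 0.0057190426728545305
shift cm [ 0.3  -4.91  0.38] turn [-0.004  0.007  0.002] along rel yellow mm -32.6
0.068 along -10.3 cross 22.8
0.073 along -12.7 cross 24.5
0.078 along -15.1 cross 26.2
```

Emit:
move_arm:
  linear:
    - [0,0.1,0]
    - [0,0.2,0]
    - [0,0.3,0]
  angular:
    - [0,0,0]
    - [0,0,0]
    - [0,0,0]
  fingers: [1,1,1]

```text
time_s: 6.52
position: [0.6148, 0.0016, 0.0935]
tcp_rot: [[-0.982, 0.188, 0.006], [0.188, 0.982, -0.004], [-0.007, -0.003, -1.0]]
force: [0.7, -0.9, -0.1]
opening: 0.01
```

Emit:
move_arm:
  linear:
    - [0,0.1,0]
    - [0,0.2,0]
    - [0,0.2,0]
  angular:
    - [0,0,0]
    - [0,0,0]
    - [0,0,0]
  fingers: [1,1,1]

```text
time_s: 6.77
position: [0.6151, 0.0041, 0.0933]
tcp_rot: [[-0.982, 0.188, 0.006], [0.188, 0.982, -0.004], [-0.006, -0.003, -1.0]]
force: [-0.2, 0.6, -0.6]
opening: 0.005
```

```bash
python3 d.py .602 -.05 .09; python3 -c "
from idx import *
c=show('pics/c7')"
```

```text
6.7667 [0.6151 0.0041 0.0933] F [-0.22  0.63 -0.57] open 0.004810740778735368
shift cm [ 0.27 -5.56  0.35] turn [-0.003  0.006  0.002] along rel yellow mm -26.2
```

View pics/c7.png

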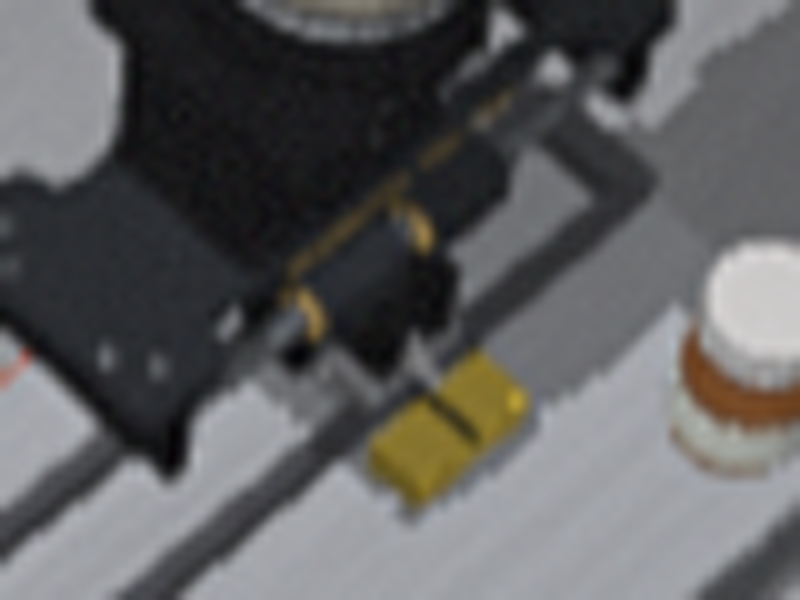

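The index line is now in line with the yellow block's black mark and the force has dropped to zero, so the slide has snapped in. Backing off and then rising.

Emit:
move_arm:
  linear:
    - [0,-1,0]
    - [0,-2,0]
    - [0,-2.5,0]
    - [0,-2.5,-3]
    - [0,-2.5,-6]
    - [0,-2.5,-9]
    - [0,-2.5,-10]
    - [0,-2.5,-10]
  angular:
    - [0,0,0]
    - [0,0,0]
    - [0,0,0]
    - [0,0,0]
    - [0,0,0]
    - [0,0,0]
    - [0,0,0]
    - [0,0,0]
  fingers: [1,1,1,1,1,1,1,1]

```text
time_s: 7.48
position: [0.6118, -0.0214, 0.1967]
tcp_rot: [[-0.982, 0.189, 0.013], [0.189, 0.982, -0.006], [-0.014, -0.003, -1.0]]
force: [-0.0, 0.2, -0.2]
opening: 0.002
```

```bash
python3 d.py .433 .304 .15
```

```text
7.4833 [ 0.6118 -0.0214  0.1967] F [-0.   0.2 -0.2] open 0.001908847455549925
shift cm [23.77 28.59  4.26] turn [-0.003  0.014  0.001] along rel yellow mm -51.8
```

Emit:
move_arm:
  linear:
    - [23.8,28.6,0]
    - [23.8,28.6,0]
    - [23.8,28.6,0]
    - [23.8,28.6,0]
    - [23.8,28.6,0]
    - [23.8,28.6,0]
    - [23.8,28.6,0]
    - [23.8,28.6,0]
    - [23.8,28.6,4.3]
    - [23.8,28.6,4.3]
    - [23.8,28.6,4.3]
    - [23.8,28.6,4.3]
  angular:
    - [0,0.014,0]
    - [0,0.014,0]
    - [0,0.014,0]
    - [0,0.014,0]
    - [0,0.014,0]
    - [0,0.014,0]
    - [0,0.014,0]
    - [0,0.014,0]
    - [0,0.014,0]
    - [0,0.014,0]
    - [0,0.014,0]
    - [0,0.014,0]
  fingers: [1,1,1,1,1,1,1,1,1,1,1,1]

```text
time_s: 8.48
position: [0.4314, 0.3036, 0.1478]
tcp_rot: [[-0.982, 0.188, -0.005], [0.188, 0.982, -0.005], [0.004, -0.006, -1.0]]
force: [0.1, 0.2, -0.0]
opening: 0.003
```

```bash
python3 d.py .433 .304 .072; python3 - <<'E'
from h import *
c=grab("scene","pics/s8.png")["color"][:,:,::-1];t=grab("top","pics/t8.png")["color"][:,:,::-1]
f=lambda i,y,x:cv2.resize(i[y:y+60,x:x+80],(400,300),interpolation=2)
cv2.imwrite("pics/c8.png",np.vstack([np.hstack([f(c,110,280),f(c,195,285)]),np.hstack([f(t,200,150),f(t,140,230)])]))
E
```

```text
8.4833 [0.4314 0.3036 0.1478] F [ 0.11  0.2  -0.04] open 0.002779614731247176
shift cm [-0.18  0.11  7.58] turn [-0.006 -0.004  0.002] along rel yellow mm 233.0
```

View pics/c8.png

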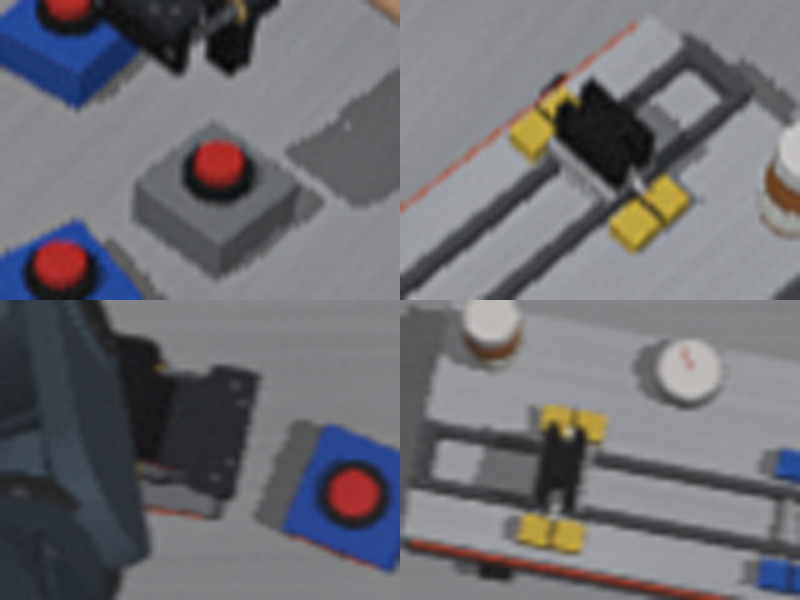

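The slide sits in the yellow notch, with its index lines on the black marks. The fingers are over the grey-box button at scene crop (218,160). Going down and pressing.

Emit:
move_arm:
  linear:
    - [-0.2,0.1,2]
    - [-0.2,0.1,4]
    - [-0.2,0.1,6]
    - [-0.2,0.1,7.6]
    - [-0.2,0.1,7.6]
    - [-0.2,0.1,7.6]
  angular:
    - [-0.006,-0.004,0]
    - [-0.006,-0.004,0]
    - [-0.006,-0.004,0]
    - [-0.006,-0.004,0]
    - [-0.006,-0.004,0]
    - [-0.006,-0.004,0]
  fingers: [1,1,1,1,1,1]

```text
time_s: 9.08
position: [0.4367, 0.3027, 0.0737]
tcp_rot: [[-0.981, 0.192, 0.004], [0.192, 0.981, 0.002], [-0.004, 0.002, -1.0]]
force: [-0.8, 0.4, 0.4]
opening: 0.006
```

```bash
python3 d.py .433 .304 .056
```

```text
9.0833 [0.4367 0.3027 0.0737] F [-0.8   0.44  0.4 ] open 0.005773441177716242
shift cm [0.39 0.06 1.77] turn [ 0.002  0.004 -0.002] along rel yellow mm 233.1
```

Emit:
move_arm:
  linear:
    - [0.3,0.1,0.4]
    - [0.3,0.1,0.8]
    - [0.3,0.1,1.1]
    - [0.3,0.1,1.3]
    - [0.3,0.1,1.5]
    - [0.3,0.1,1.6]
    - [0.3,0.1,1.7]
    - [0.3,0.1,1.7]
    - [0.3,0.1,1.7]
  angular:
    - [0,0,0]
    - [0,0,0]
    - [0,0,0]
    - [0,0,0]
    - [0,0,0]
    - [0,0,0]
    - [0,0,0]
    - [0,0,0]
    - [0,0,0]
  fingers: [1,1,1,1,1,1,1,1,1]

```text
time_s: 9.83
position: [0.4344, 0.3044, 0.057]
tcp_rot: [[-0.981, 0.192, 0.005], [0.192, 0.981, 0.002], [-0.005, 0.003, -1.0]]
force: [0.6, -1.2, 4.2]
opening: 0.005
```

Emit:
move_arm:
  linear:
    - [0,0,0.1]
    - [0,0,0.2]
    - [0,0,0.2]
    - [0,0,0.2]
  angular:
    - [0,0,0]
    - [0,0,0]
    - [0,0,0]
    - [0,0,0]
  fingers: [1,1,1,1]

```text
time_s: 10.17
position: [0.4345, 0.3044, 0.0563]
tcp_rot: [[-0.981, 0.192, 0.006], [0.192, 0.981, 0.002], [-0.005, 0.003, -1.0]]
force: [-1.3, -2.5, 14.2]
opening: 0.007
```

Force jumped to 14 N at z = 0.056, so the button has hit its bottom stop. Releasing.

Emit:
move_arm:
  linear:
    - [0,0,-1]
    - [0,0,-3]
    - [0,0,-6]
    - [0,0,-9]
    - [0,0,-12]
    - [0,0,-12]
    - [0,0,-12]
    - [0,0,-12]
  angular:
    - [0,0,0]
    - [0,0,0]
    - [0,0,0]
    - [0,0,0]
    - [0,0,0]
    - [0,0,0]
    - [0,0,0]
    - [0,0,0]
  fingers: [1,1,1,1,1,1,1,1]

```text
time_s: 10.83
position: [0.4328, 0.3039, 0.1756]
tcp_rot: [[-0.981, 0.192, 0.004], [0.192, 0.981, 0.002], [-0.004, 0.002, -1.0]]
force: [-0.0, 0.5, -1.0]
opening: 0.005
```

```bash
python3 d.py .433 .304 .2; python3 -c "
from h import *
grab('scene','pics/s9.png')"
```

```text
10.8333 [0.4328 0.3039 0.1756] F [-0.02  0.55 -0.96] open 0.004557347853359711
shift cm [-0.03  0.02 -2.44] turn [ 0.002  0.004 -0.002] along rel yellow mm 233.5
```

View pics/s9.png

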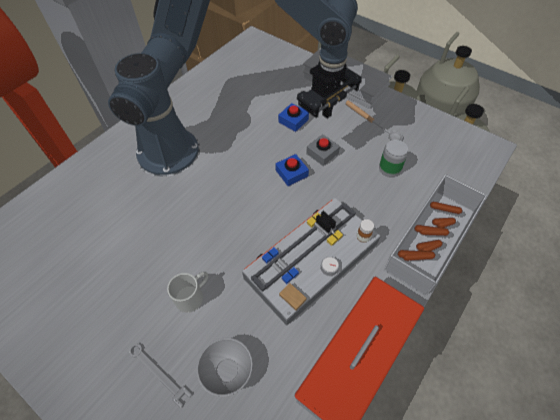

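The slide is in the yellow notch at (325,220), the red button is back up at (323,143), and the other objects are where they started. The arm is clear, so I'm handing in.

```bash
python3 -c "
from rig import *
print(hand_in())"
```

```text
the job is handed in; nothing more can be done
None
```

I pushed the air slide into the yellow notch with closed fingers on its -y face. I then pressed the igniter button on the grey box to its stop and let it come back up. The job is handed in, but it reports no verdict.

- **Slide:** Force rose to 6.6 N at the first crosspin, fell to about 1 N at the crest, then to zero as the slide snapped in. Close crops from both cameras after I backed off showed its index lines on the black marks.
- **Button:** It met its bottom stop at a tool height of 56 mm, which is about 6 mm of travel, with 14 N on the tool. It looked fully up in the last picture.
- **Bystanders and arm:** By eye, nothing around the console had moved. The arm was clear at about 11 s of the 64 s allowed.
- **Disagreement:** At the crosspin, the slide position read from its index line (12–15 mm before the middle) differed from what the force said (20 mm). I went by the force, and the snap-in and final crops agreed with it.

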